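# Hang up the dipper and turn the food warmer down

## Robot

A 6-joint arm with a two-finger parallel gripper is mounted at the origin on the work surface. World frame = base frame: x ahead of the robot, y to its left, z up, the work surface at z = 0. Lengths are in mm, angles in rad, forces in N, time in s.
With the tool pointing down it reaches from about 350 to 975 mm from the base axis. Payload 7.1 kg.
Tool frame: the origin (TCP) lies on the front face of the gripper's body, between the roots of the fingers; the fingertips stand 80 mm ahead of it and the grasp point (between the pads) lies 61 mm ahead of it (env.tips_ahead is the distance from the TCP to the fingertips, in mm); z points along the fingers, y is the line along which they close (so a half turn about z gives the same grasp; the last joint's range is limited). The gripper opens to 88 mm and grips with 3 to 60 N. Pads are 20 mm wide; open, the fingers measure 115 mm over their backs; the gripper's body (75 mm by 178 mm) begins 61 mm behind the grasp point.
Start: joints at [-0.019, 0.423, 1.63, -0, 1.089, -0.019], TCP at [624.984, 0.026, 302.675] pointing down, gripper open.
Joint ranges: [-3, 3], [-0.9, 2.11], [0.09, 2.58], [-1.31, 4.45], [0.11, 2.69], [-2.54, 2.54]. Speed limits (rad/s): [2.39, 2.39, 3.01, 3.14, 3.14, 3.14].

## Interface

Orientations are given as a unit quaternion [x, y, z, w].
In Python, from station import env, set_gripper, viewer, workorder gives the robot as it stands. Calls block until the motion is done:
- env.reach(position, orientation): joint-space move of the TCP to a pose.
- env.move_l(position, rot=None, rate=150, f_stop=None): straight line of the TCP; rot=None keeps the orientation; rate is the mean speed in mm/s. With f_stop (N) it stops when the force on the tool has changed by that much, and returns True; else False.
- env.move_joints(angles): joint-space move.
- set_gripper(opening): finger opening in mm; the grip force is fixed at half the most; returns when the fingers have stopped.
- env.hold(seconds).
- env.ik(position, orientation): joint angles nearest the present ones, or None.
- env.read_state(): the state.
- viewer.camera(name): name is "scene" or "side" or "wrist"; returns the picture (420x560x3 uint8, blue, green, red); there is no depth.
- viewer.camera_params(name): a dict with "fx", "fy", "cx", "cy" (pixels), "dist" ([k1, k2, p1, p2, k3] as OpenCV has them; the pictures are not rectified), "pose" (4x4, takes a point from camera to world coordinates); the wrist camera has in their place "tool_from_camera" (4x4, takes a point from camera to tool coordinates, whose origin is the TCP and whose axes are the flange's). Camera axes: x right, y up, looking along -z (the intrinsics and any distortion apply to the point x, -y, -z); pixel columns grow to the right and rows downward; lengths in mm; the calibration is good to about 2 mm. A picture is of the moment at which its call begins: read the wrist's pose just before it. camera_params takes no time and is no camera call.
A pose or a line that the arm cannot do raises env.IKError and nothing moves.
- workorder.sign_off(): hands the job in; it is judged then, once.
The state is a dict: "time_s": time; "qpos": joint angles; "dq": joint speeds; "tau": joint torques, N m; "tool_pos": TCP position; "orientation": TCP orientation; "force": force on the tool from outside, world axes, zero at the start; "wrist_torque": the same for the moment, N m; "width": finger opening in mm; "grip_force": force on a finger pad.
Only numpy, scipy, OpenCV 4.12 (cv2) and the standard library are available. Lean on these libraries where they do the work, as an engineer would, in place of code of your own. Each camera call takes 0.05 s, during which the arm holds its last target. There are 200 camera calls.

## Task

Breakfast service is over: hang the standing steel dipper by its back hook on the copper rail over the drip tray: lower it until the rail carries it and ease your grip slowly so that it settles to its leaning rest without dropping or swinging, and let go. Once it hangs still, turn the food warmer's dial to the green keep-warm mark and let go of it. Leave the plate, jam jar and butter tub where they are, and do not tip the dipper over.

Things in the scene. Friction and masses are not known exactly. Their poses are not given: they have to be found in the camera images.
- dipper_grip (a point): Centre of the dipper's black grip, a block 18 mm (x) by 24 mm (y) by 50 mm high at the top of its handle, 175 mm above its underside. Axes: z up the handle, x from the handle towards the cup. At the start the dipper stands upright with its cup on the robot's side (yaw within 0.6 rad of a half turn). Below the grip is the handle, 4 mm thick (x), 16 mm wide.
- dipper_hook (a point): Inside top of the dipper's hook, where the rail should bear: 11 mm behind the handle (-x), 40 mm below the grip centre, 135 mm above the underside. Axes as dipper_grip. The hook is a downward-open U, 18 mm wide (y), with an 18 mm gap (x) between handle and tongue; the tongue reaches 30 mm below this point and flares out (back) at its end.
- dipper: Steel dipper (ladle), 200 mm tall, 0.18 to 0.33 kg; origin on the handle's line level with the underside, axes as dipper_grip. Cup: 72 mm wide, 55 mm high, flat bottom, centre 45 mm from the handle (+x). Hung and free it leans about 0.38 rad, cup in under the rail, grip 12 mm to the cup's side; let go upright it swings. Fingers in front and behind (along x), or leaned over with it, let it down.
- rail_mid (a point): Middle of the copper rail's axis, 190 mm above the table. Fixed round bar, 10 mm diameter, along this point's y, 200 mm long between two 12 mm posts topped by 16 mm balls at rail height; x across the rail, away from the robot (yaw within 0.25 rad), z up. The dipper may hang anywhere between the posts, either way round; brought in cup towards the robot, the cup need not cross the rail.
- stand: Fixed stand of the rail; origin on the table, 190 mm below rail_mid, same axes. Its drip tray, 160 mm (x) by 230 mm (y), rim 12 mm high, lies centred under the rail.
- dial_grip (a point): On the dial's vertical axis at gripping height, 87 mm above the table. The dial has an upright bar 51 mm long (x), 14 mm thick (y), its top 7 mm above this point, 32 mm tall, on a disc of 54 mm diameter; a white line on top marks the pointer end (-x). Dots round it, clockwise from above: white (pointer nearest the robot), green (keep warm, wanted), orange, red. It starts at orange or red (seldom between).
- dial (a joint): Dial angle in rad, growing clockwise seen from above. Detents at 0 (white), 0.5 (green, wanted), 1.0 (orange), 1.5 (red, by the stop); about 0.1 N m carries it past a click, and let go it settles by itself into the nearest detent.
- warmer: Fixed white food warmer, 300 mm (x) by 220 mm (y), 50 mm high, origin under its centre, x away from the robot (yaw within 0.25 rad). The dial is on top 102 mm towards the robot from its centre; a lidded pot of 176 mm diameter stands 55 mm beyond the centre, its lid's knob reaching 145 mm above the table.
- plate: Bystander: cream speckled side plate, 170 mm diameter, with two bun halves and a knife on it, 25 mm high; origin under its centre. Leave alone.
- jam: Bystander: jam jar, 60 mm diameter, 85 mm high, red lid; origin under its centre. Leave alone.
- butter: Bystander: white butter tub 70 by 55 mm, 26 mm high; origin under its centre. Leave alone.
Things that resemble listed ones, but are neither listed nor needed, are in the scene too. Leave any pink or turquoise look-alike of the dipper alone.

How it is judged:
By the outcome, as a careful person would: the job done as asked, in the order asked, and still so for the second after the job is handed in, with the robot touching nothing.
It also fails if it takes over 72 s, if anything falls off the work surface, if the arm or the gripper's body presses on something with over 40 N, if the wrist force passes 120 N, or if a joint passes its speed limit or range.

## Working session

There is one attempt and no reset: what is moved stays moved. The work goes in short steps, each a Python script; the robot and the scene stay as the last script left them, time stands still between calls to the robot, and variables do not carry over. Pictures are saved under pics/ and viewed, at most 10 in all, crops included, and the job is handed in when it is done.

```bash
ls; mkdir -p pics; python3 - <<'E'
from station import env,viewer
import cv2,numpy as np
a=viewer.camera("scene");b=viewer.camera("side")
cv2.imwrite("pics/scene.png",cv2.resize(a,(800,600),interpolation=cv2.INTER_CUBIC));cv2.imwrite("pics/side.png",cv2.resize(b,(800,600),interpolation=cv2.INTER_CUBIC))
np.set_printoptions(precision=3,suppress=True)
for n in("scene","side","wrist"):print(viewer.camera_params(n))
cv2.imwrite("pics/s0.png",a);cv2.imwrite("pics/d0.png",b)
s=env.read_state();print(s)
E
```

```text
pics
{'fx': 517.3614590983782, 'fy': 517.3614590983782, 'cx': 286.90878722963674, 'cy': 203.66979245323006, 'dist': array([-0.154,  0.   ,  0.   ,  0.   ,  0.   ]), 'pose': array([[   0.136,   -0.65 ,    0.748, 1594.039],
       [   0.991,    0.086,   -0.105,  -65.468],
       [   0.004,    0.755,    0.656, 1024.262],
       [   0.   ,    0.   ,    0.   ,    1.   ]])}
{'fx': 405.8599921908811, 'fy': 405.8599921908811, 'cx': 274.80960847828965, 'cy': 217.5299885527335, 'dist': array([-0.113,  0.   ,  0.   ,  0.   ,  0.   ]), 'pose': array([[ -0.955,   0.207,  -0.211, 319.785],
       [ -0.295,  -0.641,   0.709, 852.729],
       [  0.012,   0.739,   0.673, 891.419],
       [  0.   ,   0.   ,   0.   ,   1.   ]])}
{'fx': 309.44668387481715, 'fy': 309.44668387481715, 'cx': 276.8879033987496, 'cy': 214.33507681900946, 'dist': array([-0.037,  0.   ,  0.   ,  0.   ,  0.   ]), 'tool_from_camera': array([[  0.001,   0.97 ,   0.244,  66.556],
       [  1.   ,  -0.   ,  -0.001,   0.497],
       [ -0.001,   0.244,  -0.97 , -81.928],
       [  0.   ,   0.   ,   0.   ,   1.   ]])}
{'time_s': 0.1, 'qpos': array([-0.019,  0.424,  1.631, -0.   ,  1.089, -0.019]), 'dq': array([-0.002, -0.001, -0.002, -0.002, -0.   ,  0.001]), 'tau': array([  0.001, -54.562, -27.432,   0.065,   0.019,   0.   ]), 'tool_pos': array([624.612,   0.027, 301.996]), 'orientation': array([ 0.707,  0.707, -0.   , -0.   ]), 'force': array([ 0.181, -0.683, -0.565]), 'wrist_torque': array([-0.044, -0.016, -0.036]), 'grip_force': 0.0, 'width': 88.19030641711826}
```

View pics/scene.png

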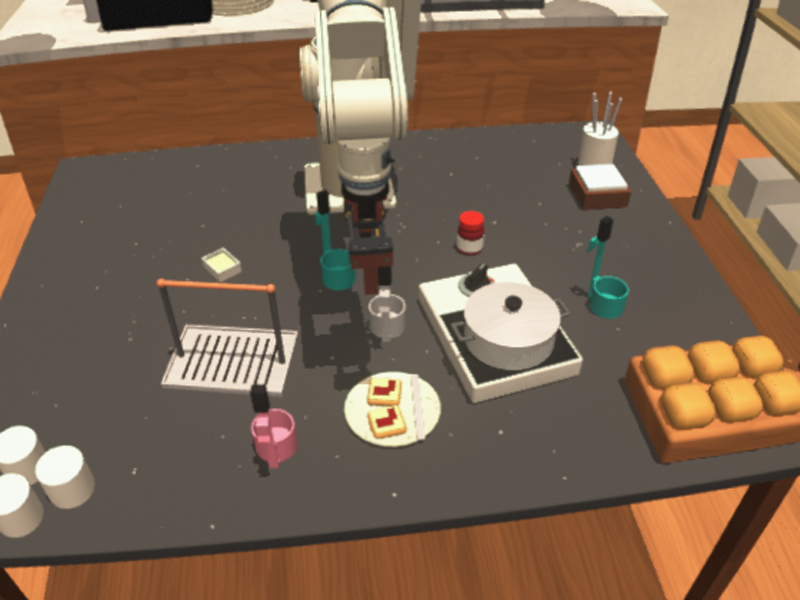

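View pics/side.png

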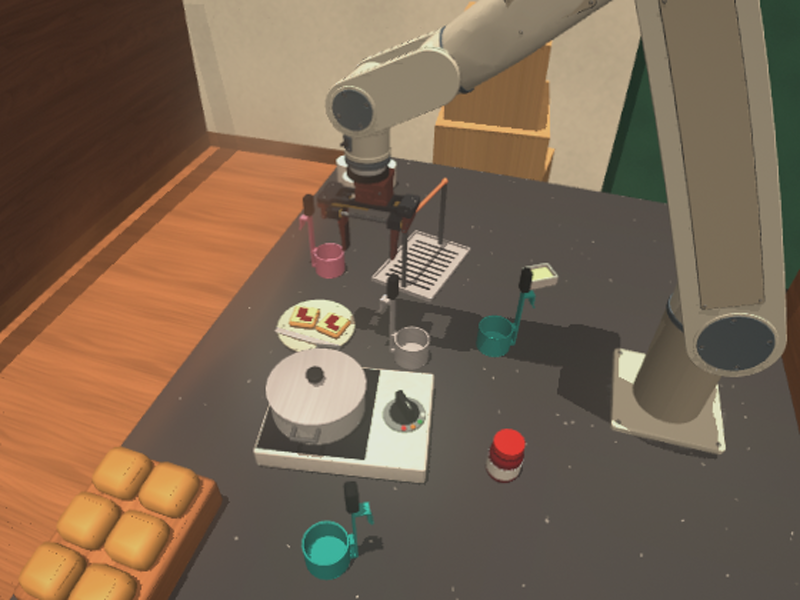

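```bash
cat > h.py <<'E'
import numpy as np,cv2
from station import env,set_gripper,viewer,workorder
from scipy.spatial.transform import Rotation as R
np.set_printoptions(precision=3,suppress=True)
def campose(n,st=None):
    p=viewer.camera_params(n)
    if n!="wrist": return p,p["pose"]
    T=np.eye(4);T[:3,:3]=R.from_quat(st["orientation"]).as_matrix();T[:3,3]=st["tool_pos"]
    return p,T@p["tool_from_camera"]
def ray(n,uv,st=None):
    p,T=campose(n,st)
    K=np.array([[p["fx"],0,p["cx"]],[0,p["fy"],p["cy"]],[0,0,1]])
    x,y=cv2.undistortPoints(np.array([[uv]],float),K,p["dist"])[0,0]
    d=T[:3,:3]@np.array([x,-y,-1]);return T[:3,3],d/np.linalg.norm(d)
def atz(n,uv,z,st=None):
    o,d=ray(n,uv,st);return o+d*(z-o[2])/d[2]
def tri(rays):
    A=sum(np.eye(3)-np.outer(d,d) for o,d in rays);b=sum((np.eye(3)-np.outer(d,d))@o for o,d in rays)
    X=np.linalg.solve(A,b);return X,[np.linalg.norm((np.eye(3)-np.outer(d,d))@(X-o)) for o,d in rays]
def proj(n,X,st=None):
    p,T=campose(n,st);c=np.linalg.inv(T)@np.append(X,1)
    K=np.array([[p["fx"],0,p["cx"]],[0,p["fy"],p["cy"]],[0,0,1]])
    return cv2.projectPoints(np.array([[c[0],-c[1],-c[2]]]),np.zeros(3),np.zeros(3),K,p["dist"])[0].ravel()
def tile(crops,out):
    # crops: (img,u0,v0) each 100x75 px ->400x300
    t=[cv2.resize(i[v:v+75,u:u+100],(400,300),interpolation=cv2.INTER_CUBIC) for i,u,v in crops]
    cv2.imwrite(out,np.vstack([np.hstack(t[:2]),np.hstack(t[2:])]))
E
python3 - <<'E'
from h import *
a=cv2.imread("pics/s0.png");b=cv2.imread("pics/d0.png")
tile([(a,105,190),(a,225,175),(b,245,110),(b,230,185)],"pics/t1.png")
tile([(a,290,175),(b,235,250),(a,95,215),(b,262,120)],"pics/t2.png")
E
```

```text
(no output)
```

View pics/t1.png

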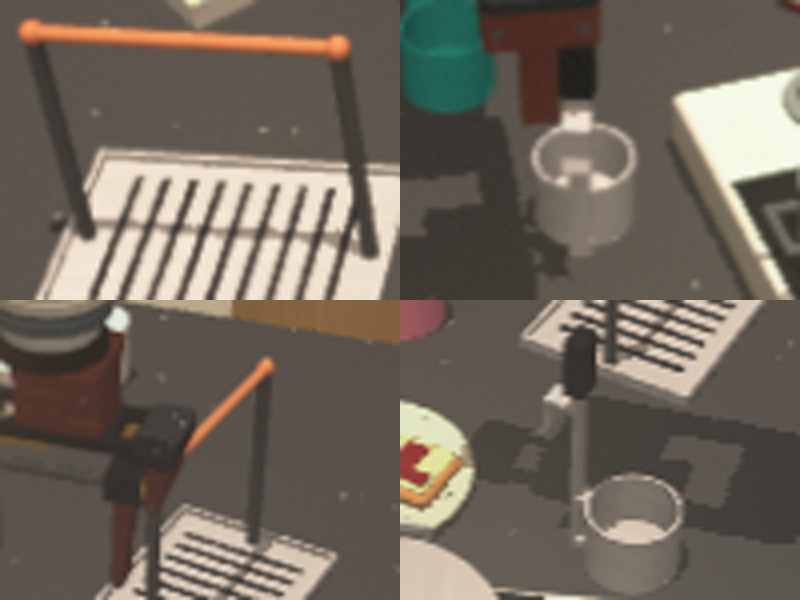

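View pics/t2.png

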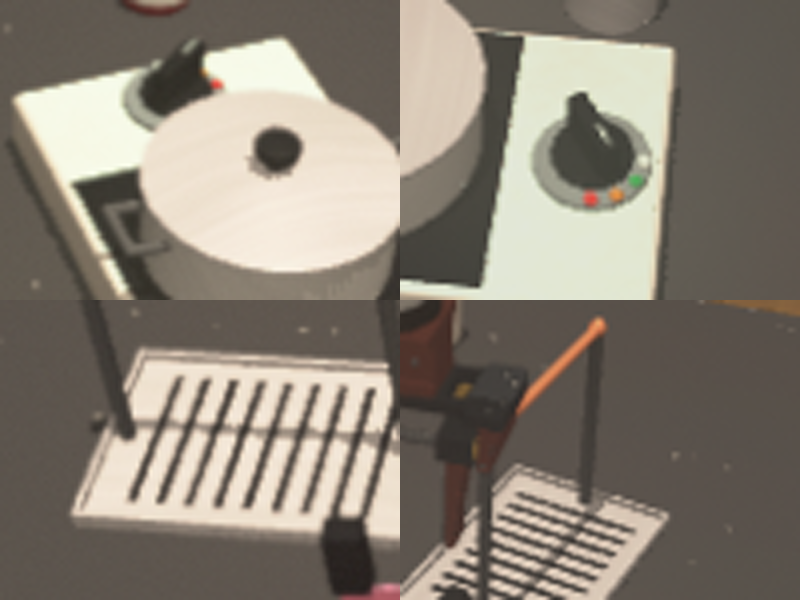

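```bash
python3 - <<'E'
from h import *
L=atz("scene",(112.75,198),190);Rr=atz("scene",(189.75,201.5),190)
print("rail",L,Rr,np.linalg.norm(L-Rr),tri([ray("scene",(112.75,198)),ray("side",(311.75,126.75))]))
d=Rr-L;print("rail yaw",np.arctan2(d[1],d[0])-np.pi/2)
g=tri([ray("scene",(269.25,193.5)),ray("side",(275,201))]);print("grip",g)
c=tri([ray("scene",(271.25,213.75)),ray("side",(288.75,238))]);print("cup",c)
v=c[0]-g[0];print("yaw",np.arctan2(v[1],v[0]),np.hypot(v[0],v[1]))
# bottom handle side/scene
print("handle bottom", atz("side",(230+45,185+60),0))
print("disc",atz("side",(283,290.75),62), atz("side",(283,290.75),55))
for n,p in dict(w=(643,160),g=(636,182),o=(616,195),r=(590,199)).items(): print(n,atz("side",(235+(p[0]-400)/4,250+p[1]/4),62))
# warmer near corners: side crop (675,47) top far-right, (657,300) ; scene crop left corner (15,97), (285,40)
print("corner",atz("scene",(290+4,175+24.5),50),atz("scene",(290+71.5,175+10),50),atz("side",(235+68.7,250+12),50))
E
```

```text
rail [ 563.721 -365.396  190.   ] [ 603.379 -169.245  190.   ] 200.11912938418283 (array([ 556.82 , -368.344,  187.134]), [np.float64(2.479802389859276), np.float64(2.47980238985934)])
rail yaw -0.19948820637496567
grip (array([567.294,  30.317, 167.527]), [np.float64(3.748035133672269), np.float64(3.748035133672247)])
cup (array([518.856,  40.882,  49.922]), [np.float64(1.374282761937596), np.float64(1.3742827619375726)])
yaw 2.9268430976623447 49.57755394353217
handle bottom [561.741  32.651   0.   ]
disc [478.047 237.392  62.   ] [479.382 232.199  55.   ]
w [447.731 225.29   62.   ]
g [447.43  243.352  62.   ]
o [456.715 256.818  62.   ]
r [471.345 264.662  62.   ]
corner [467.868 114.062  50.   ] [427.899 325.408  50.   ] [453.698 116.491  50.   ]
```

```bash
cat >> h.py <<'E'
def down(th): # closing axis (tool y) at world angle th, tool z down
    y=np.array([np.cos(th),np.sin(th),0]);z=np.array([0,0,-1.]);return R.from_matrix(np.c_[np.cross(y,z),y,z]).as_quat()
def wpic(fn):
    s=env.read_state();im=viewer.camera("wrist");cv2.imwrite(fn,cv2.resize(im,(800,600),interpolation=cv2.INTER_CUBIC))
    import pickle;pickle.dump(s,open(fn+".pkl","wb"));return s,im
E
python3 - <<'E'
from h import *
print("teal grip",atz("side",(368,196),175))
env.move_l([566,31,310],down(-0.21),rate=100)
s,im=wpic("pics/w1.png");print(s["tool_pos"],s["time_s"],s["force"])
E
```

```text
teal grip [321.012 -68.002 175.   ]
[566.385  30.908 310.101] 0.9167 [ 0.045 -0.043  0.007]
```

View pics/w1.png

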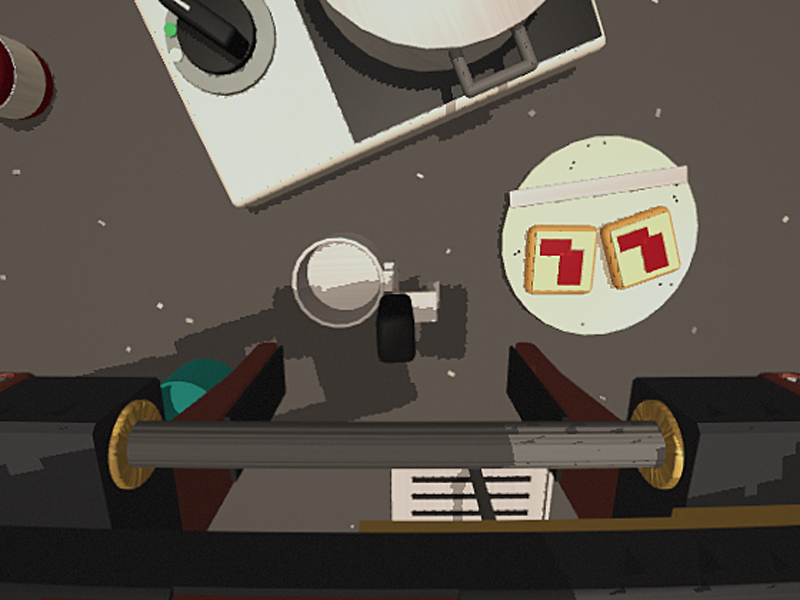

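```bash
python3 - <<'E'
from h import *
import pickle
s=pickle.load(open("pics/w1.png.pkl","rb"))
k=.7
c=atz("wrist",(338.5*k,282*k),55,s);print("cup",c)
for p in [(378,358),(414,358)]: print("top -y edge",atz("wrist",(p[0]*k,p[1]*k),200,s))
for yaw in (2.83,2.93,3.03):
  X=np.array([c[0]-45*np.cos(yaw),c[1]-45*np.sin(yaw),0]);Rm=R.from_euler("z",yaw).as_matrix()
  P=[proj("wrist",X+Rm@np.array([a,b,z]),s)/k for z in(200,150) for a in(-9,9) for b in(-12,12)]
  print(yaw,X);print(np.array(P).round(0).tolist())
# dial, disc
print("disc",atz("wrist",(218*k,40*k),55,s), "white",atz("wrist",(176*k,55*k),55,s),"green",atz("wrist",(170*k,30*k),55,s))
a=atz("wrist",(240*k,205*k),50,s);print("corner",a,"edge to",atz("wrist",(605*k,42*k),50,s))
E
```

```text
cup [524.267  41.324  55.   ]
top -y edge [557.851  26.396 200.   ]
top -y edge [574.109  22.943 200.   ]
2.83 [567.101  27.529   0.   ]
[[420.0, 329.0], [414.0, 378.0], [380.0, 325.0], [375.0, 374.0], [415.0, 303.0], [410.0, 343.0], [383.0, 300.0], [379.0, 340.0]]
2.93 [568.264  31.874   0.   ]
[[418.0, 317.0], [417.0, 367.0], [378.0, 317.0], [378.0, 367.0], [413.0, 293.0], [413.0, 334.0], [381.0, 293.0], [381.0, 334.0]]
3.03 [568.988  36.313   0.   ]
[[415.0, 306.0], [419.0, 356.0], [375.0, 310.0], [380.0, 360.0], [411.0, 284.0], [414.0, 325.0], [379.0, 287.0], [383.0, 328.0]]
disc [482.423 225.28   55.   ] white [450.645 222.714  55.   ] green [451.37  239.056  55.   ]
corner [464.261 113.909  50.   ] edge to [748.275 169.812  50.   ]
```

```bash
python3 - <<'E'
from h import *
q=down(-0.19)
env.move_l([568.3,32.5,310],q,rate=60)
hit=env.move_l([568.3,32.5,237],rate=70,f_stop=10)
print(hit)
set_gripper(8);s=env.read_state();print(s["width"],s["grip_force"],s["tool_pos"],s["force"],s["time_s"])
env.move_l([568.3,32.5,362],rate=80)
s=env.read_state();print(s["width"],s["grip_force"],s["force"],s["wrist_torque"])
q=down(-0.2)
mid=np.array([583.5,-267.3]);rx=np.array([np.cos(.2),-np.sin(.2)])
p=mid-rx*11
env.move_l([p[0],p[1],362],q,rate=120);env.hold(.3)
s,im=wpic("pics/w2.png");print(s["tool_pos"],s["time_s"],s["force"])
cv2.imwrite("pics/s2.png",viewer.camera("scene"));cv2.imwrite("pics/d2.png",viewer.camera("side"))
E
```

```text
False
17.877416247378594 29.930225014686584 [567.867  32.415 237.017] [-1.604 -0.371  2.966] 3.4833
17.99149194252902 29.983124434947968 [ 0.308 -1.479 -1.82 ] [ 0.024 -0.065  0.013]
[ 572.734 -264.996  362.035] 8.1333 [ 0.798  1.207 -2.773]
```

View pics/w2.png

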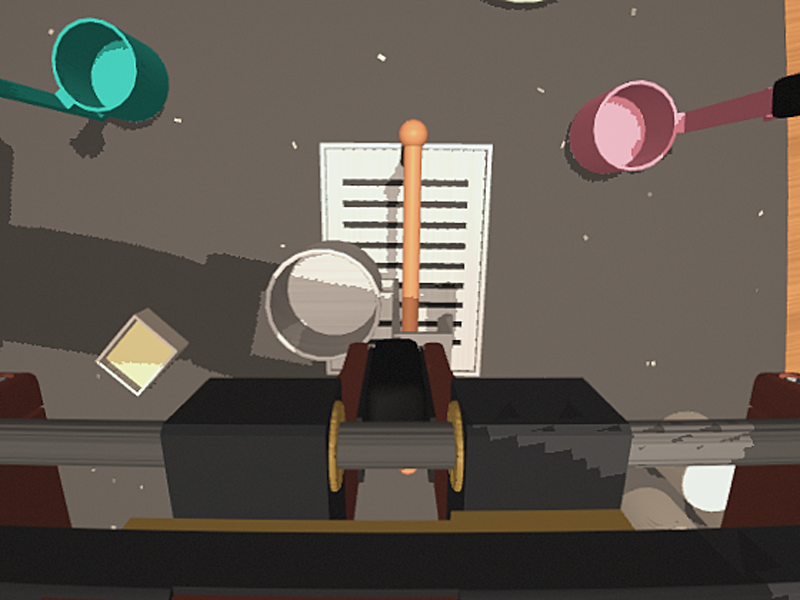

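```bash
python3 - <<'E'
from h import *
import pickle
s=pickle.load(open("pics/w2.png.pkl","rb"));k=.7
A=atz("wrist",(413*k,133*k),190,s);B=atz("wrist",(410.2*k,320*k),190,s);print(A,B)
d=A-B;print("yaw",np.arctan2(d[1],d[0])-np.pi/2)
rx=np.array([np.cos(.2),-np.sin(.2)]);t=s["tool_pos"]
Z=t[2]-61+(175-175)
for nm,off in(("A",A),("B",B)): print(nm,"rail offset from tcp along rx",(off[:2]-t[:2])@rx, "along ry",(off[:2]-t[:2])@np.array([np.sin(.2),np.cos(.2)]))
# hook predicted pixels: handle +-2, tongue inner at 20, at y edge +9, z = grip-40
Rm=R.from_euler("z",-.2).as_matrix()
for a in(-2,2,11,20,23): print(a,proj("wrist",np.array([t[0],t[1],Z-37])+Rm@np.array([a,9,0]),s)/k)
print("cup",(atz("wrist",(326*k,304*k),Z-175+55,s)[:2]-t[:2])@np.c_[rx,[np.sin(.2),np.cos(.2)]])
im=cv2.imread("pics/w2.png");cv2.imwrite("pics/c1.png",cv2.resize(im[250:370,320:520],(800,480),interpolation=cv2.INTER_CUBIC))
E
```

```text
[ 602.428 -169.255  190.   ] [ 580.886 -272.334  190.   ]
yaw -0.2060127322152696
A rail offset from tcp along rx 10.080472039987374 along ry 99.73109281234238
B rail offset from tcp along rx 9.447303077114682 along ry -5.572338286420216
-2 [389.408 334.612]
2 [398.785 334.616]
11 [419.879 334.622]
20 [440.958 334.624]
23 [447.98  334.623]
cup [-41.924   2.036]
```

View pics/c1.png

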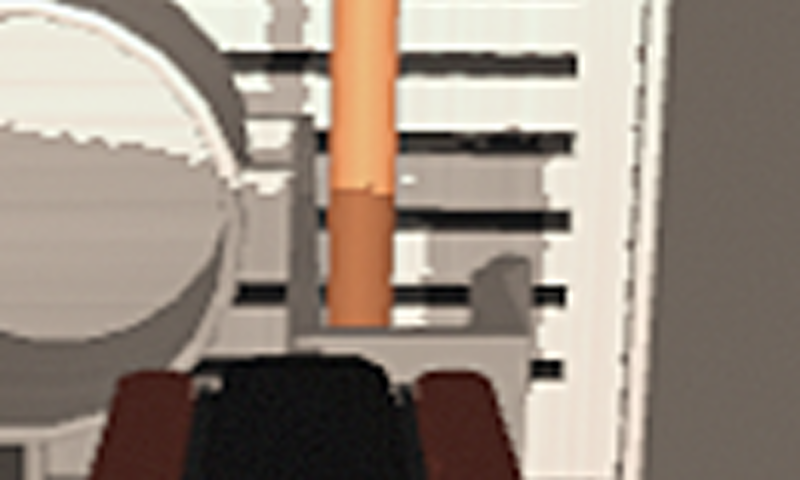

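```bash
python3 - <<'E'
from h import *
s=env.read_state();t=s["tool_pos"];rx=np.array([np.cos(.206),-np.sin(.206)])
c=np.array([572.73,-265.0])-2.8*rx
env.move_l([*c,345],down(-.206),rate=50)
print(env.move_l([*c,304],rate=40,f_stop=8),env.read_state()["tool_pos"],env.read_state()["force"])
s,im=wpic("pics/w3.png")
h=env.move_l([*c,288],rate=10,f_stop=4)
s=env.read_state();print(h,s["tool_pos"],s["force"],s["wrist_torque"],s["time_s"],s["width"])
b=viewer.camera("side");a=viewer.camera("scene");w=viewer.camera("wrist")
tile([(a,105,175),(b,250,105),(w,230,190),(w,230,220)],"pics/t3.png")
E
```

```text
False [ 570.135 -264.501  304.321] [-0.263 -0.304 -1.821]
True [ 569.979 -264.403  296.945] [-1.115 -0.204  4.154] [-0.011  0.041  0.045] 10.85 18.011047754314493
```

View pics/t3.png

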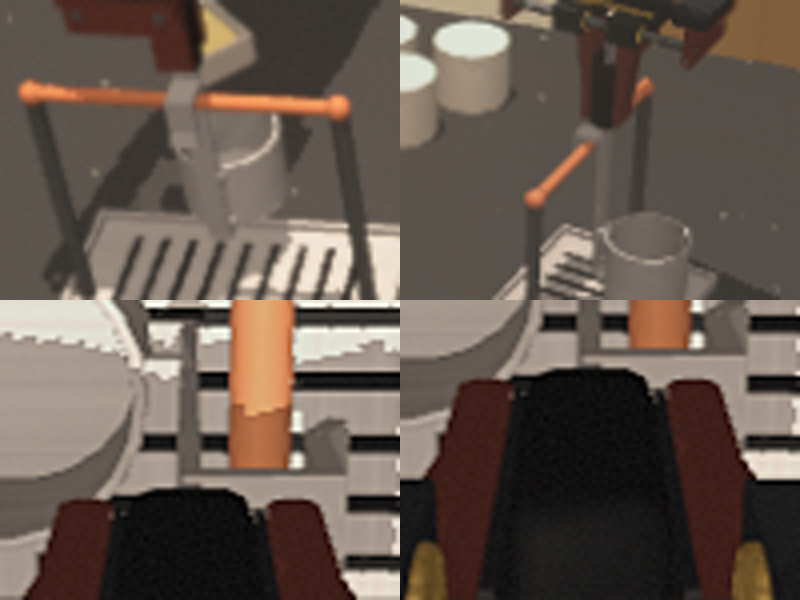

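```bash
python3 - <<'E'
from h import *
t0=env.read_state()["time_s"]
for w in np.arange(18.5,40,1.0):
    set_gripper(float(w));env.hold(.08)
    s=env.read_state()
    if int(w)%3==0 or w<22: print(w,s["width"],s["grip_force"],s["force"],s["time_s"])
b=viewer.camera("side");a=viewer.camera("scene");w=viewer.camera("wrist")
tile([(a,105,175),(b,250,105),(w,230,190),(w,230,220)],"pics/t4.png")
E
```

```text
18.5 18.763498898315365 2.4070653319358826 [-1.36  -0.339  3.607] 11.3
19.5 19.779119878382005 0.9351641871035099 [-1.881  0.166  0.592] 11.6083
20.5 20.262038506180584 1.2932035958579036 [-0.275  0.266 -1.508] 11.9167
21.5 21.934293803067654 0.5610480293034925 [ 0.288  0.456 -1.046] 12.225
24.5 24.429637573515784 0.3929720527958125 [-1.253  0.809 -0.081] 13.15
27.5 27.601613201564444 0.35870273248292506 [-0.064  0.169 -0.544] 14.075
30.5 30.654957678752247 0.31666289462009445 [-0.889 -0.553  0.177] 15.0
33.5 33.80784313170208 0.2788118290482089 [-0.716  0.197 -0.444] 15.925
36.5 36.980583900474294 0.24565493309637532 [-0.258 -0.5   -0.585] 16.85
39.5 39.558537067902236 0.20828732434893027 [-0.476  0.518 -0.052] 17.775
```

View pics/t4.png

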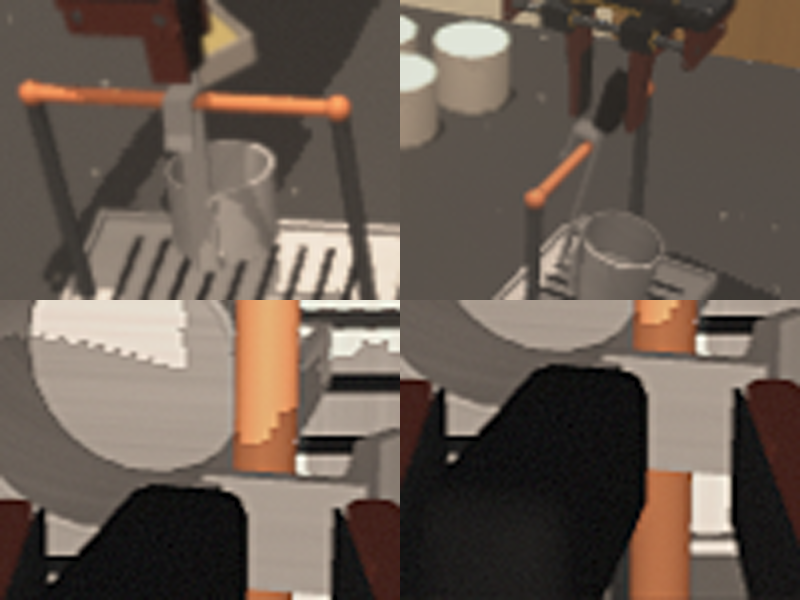

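```bash
python3 - <<'E'
from h import *
for w in np.arange(40.5,72,1.0):
    set_gripper(float(w));env.hold(.05)
    s=env.read_state()
    if int(w)%4==0 or s["grip_force"]<.02: print(w,s["width"],s["grip_force"],s["time_s"])
    if s["grip_force"]<.02 and w>50:break
set_gripper(float(min(w+12,80)));env.hold(.3)
s=env.read_state();t=s["tool_pos"];b0=viewer.camera("side")
print(s["width"],s["time_s"],env.move_l([t[0],t[1],390],rate=60,f_stop=6))
b1=viewer.camera("side")
env.hold(.3);b2=viewer.camera("side");print("mean diffs",[np.abs(x[110:200,285:335].astype(int)-y[110:200,285:335]).mean() for x,y in((b0,b1),(b1,b2))])
q=down(-.2)
env.reach([485,155,330],q);env.hold(.2)
s=env.read_state();im=viewer.camera("wrist")
import pickle;pickle.dump(s,open("pics/w5.pkl","wb"))
a=viewer.camera("scene");b=viewer.camera("side")
print(s["tool_pos"],s["time_s"])
u,v=proj("wrist",[486,229,94],s);print(u,v)
u0,v0=int(u-50),int(v-37);print(u0,v0)
tile([(im,u0,max(v0,0)),(b,235,250),(a,105,175),(b,250,105)],"pics/t5.png")
cv2.imwrite("pics/w5raw.png",im)
E
```

```text
40.5 40.833508179834546 0.1880601854645647 18.2
44.5 44.75875104019371 0.1268035895191133 19.3
48.5 48.322838764673 0.08937779377447441 20.4
52.5 52.6813341217111 0.051050513866357505 21.5
55.5 54.89632344845002 0.01211676779348636 22.325
67.30650252219901 23.05 False
mean diffs [np.float64(6.126814814814815), np.float64(0.33066666666666666)]
[485.461 154.36  330.063] 27.0083
261.6532174543176 130.0755130062472
211 93
```

View pics/t5.png

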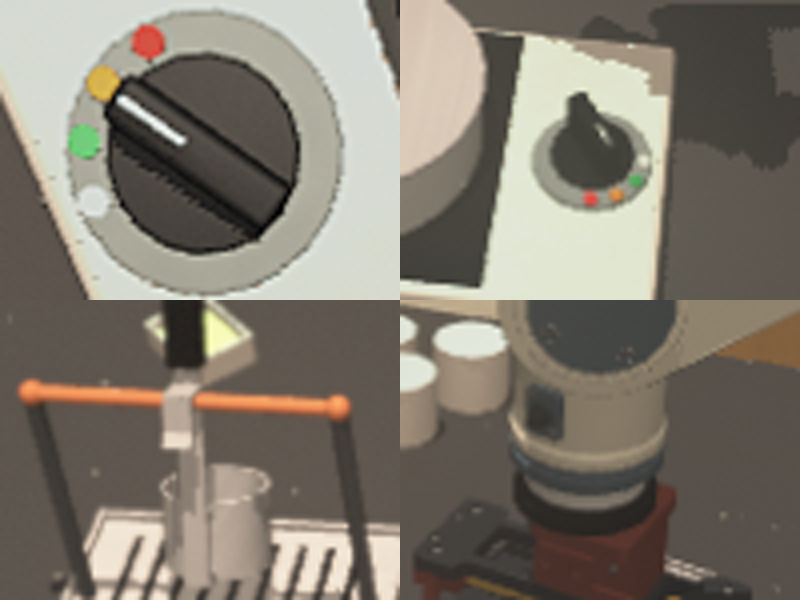

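```bash
python3 - <<'E'
from h import *
import pickle
s=pickle.load(open("pics/w5.pkl","rb"))
f=lambda p,z:atz("wrist",(211+p[0]/4,93+p[1]/4),z,s)
c=f((197,148),94);print("bar",c,"disc",f((203,152),62))
a=f((115,95),94);b=f((280,207),94);d=a-b;print(np.arctan2(d[1],d[0]),np.linalg.norm(d))
th=np.arctan2(d[1],d[0])-np.pi/2
for t in(th,th+.52):
  q=env.ik([c[0],c[1],148],down(t));print(t,q)
E
```

```text
bar [484.648 229.351  94.   ] disc [484.571 228.967  62.   ]
2.354096703555239 48.91424325461265
0.7833003767603426 [ 0.42   0.528  1.915 -0.     0.698 -0.363]
1.3033003767603426 [ 0.42   0.528  1.915 -0.     0.698 -0.883]
```

```bash
python3 - <<'E'
from h import *
c=[484.6,229.2];th=.783
set_gripper(50)
env.reach([*c,220],down(th))
print(env.move_l([*c,149],rate=60,f_stop=10))
set_gripper(5);s=env.read_state();print(s["width"],s["force"],s["tool_pos"],s["time_s"])
for k in range(1,5): env.move_l([*c,149],down(th+.13*k),rate=60)
s=env.read_state();print(s["width"],s["force"],s["wrist_torque"],s["time_s"])
set_gripper(20);set_gripper(50);env.hold(.2)
print(env.move_l([*c,240],rate=80))
env.reach([485,155,330],down(-.2));env.hold(.3)
s=env.read_state();im=viewer.camera("wrist");cv2.imwrite("pics/w6raw.png",im)
a=viewer.camera("scene");o=cv2.imread("pics/s2.png");cv2.imwrite("pics/s6.png",a)
print(s["time_s"],s["tool_pos"])
# white line: bright thin pixels inside the black disc
h=im[93:168,211:311].astype(int);g=h.min(2)
yy,xx=np.mgrid[:75,:100];m=(np.hypot(xx-50.7,yy-38)<22)&(g>130)
P=np.c_[xx[m],yy[m]].astype(float);print(len(P),P.mean(0)*4)
o=cv2.imread("pics/w5raw.png")[93:168,211:311].astype(int).min(2);m0=(np.hypot(xx-50.7,yy-38)<22)&(o>130);P0=np.c_[xx[m0],yy[m0]].astype(float);print(len(P0),P0.mean(0)*4)
for Q in(P0,P):
  v=np.linalg.svd(Q-Q.mean(0))[2][0];print("axis deg",np.degrees(np.arctan2(-v[1],v[0]))%180)
# other-colour dots for reference
E
```

```text
False
14.058900646327668 [-1.82  -5.407  4.684] [483.705 228.34  148.95 ] 30.4667
13.717719184327779 [-3.028 -4.544  4.55 ] [-0.782  0.456 -0.006] 31.6
False
35.6333 [484.929 155.128 329.76 ]
40 [147.1 147.2]
41 [154.244 121.854]
axis deg 144.41918035803
axis deg 173.46680648653611
```

```bash
python3 - <<'E'
from h import *
t=cv2.resize(cv2.imread("pics/t5.png")[300:,:400],(100,75),interpolation=cv2.INTER_AREA).astype(int)
a=viewer.camera("scene")[175:250,105:205].astype(int);print(np.abs(a-t).mean(),(np.abs(a-t).max(2)>60).sum())
o=cv2.imread("pics/s6.png")[175:250,105:205].astype(int);print(np.abs(a-o).mean())
print(workorder.sign_off())
E
```

```text
1.2936 0
0.7645777777777778
the job is handed in; nothing more can be done
None
```

The dipper hangs still on the rail by its hook, the dial turned one detent from orange to green, and the job was handed in at about 36 s of the 72 s allowed.

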